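# Load the scatter cell and hold its cover shut under the light-seal leaf

### The job

Load the scatter-measuring cell: take the white reference ball off its ring, lower it gently onto the seat at the bottom of the cell's well (no dropping) and let go of it there. Then close the cell with the loose cover plate: slide the plate's thin edge in under the sprung light-seal leaf until it stops, the leaf lapping over the plate and not being pried up, and press the plate down flat on the deck so that the interlock plunger is fully down. Finish while still holding the plate pressed like that, and leave the other things on the table where they are.

Things in the scene. Friction and masses are not known exactly. Their poses are not given: they have to be found in the camera images.
- cell: fixed dark metal box, flat deck 60 mm above the table. Origin on the table, below the middle of the well; the box spans x = -76 to +110, y = -80 to +80 mm (foot flanges and a tube on the +y side stick out 16 mm more). +x: the way the cover slides in, away from the robot; z up. The well opens in the deck: x = -36 to +36 mm, y = -60 to +60 mm, floor at z = 6 mm
- ball_seat (a point): where the ball's centre is when it rests on the seat in the well: cell frame (0, 0, 32.7) mm, 27 mm below the deck. The seat is a ring of 30 mm outer and 20 mm inner diameter, 6 mm high, on the well's floor
- stop_foot (a point): foot of the stop block on the deck, cell frame (73, 0, 60) mm, where the cover's thin edge ends when home; the block is 4.5 mm high. Two guide rails, 6 mm high, stand on the deck from x = -50 to +62 mm, inner faces at y = -73 and +73 mm. Leaf and hinge reach 12 mm above the deck
- leaf (a joint): light-seal leaf, thin sprung steel flap 110 mm wide over the far deck, hinged at cell x = 98 mm, 6 mm above the deck; rad, about 0 (-0.01) = down, grows as its lip is raised. At rest its underside is about 3 mm above the deck at x = 52 mm; from there the lip flares up towards the robot to 8 mm above the deck at x = 44 mm. Spring: about 1 N at the lip; a 4 mm plate below it gives about 0.02 rad
- leaf_lip (a point): middle of the front edge of the leaf's flared lip, at rest at cell frame (44.5, 0, 68) mm
- plunger (a joint): interlock plunger, a brass pin of 10 mm diameter in the deck at cell x = -57 mm, y = 0; m, 0 = up, standing 5 mm above the deck; 0.005 = pressed flush with the deck. Spring: 1.5 N at the start, 3 N when flush
- plunger_top (a point): top of the interlock plunger
- cover: loose aluminium cover plate flat on the table, 141 mm long (x), 140 mm wide (y), 4 mm thick, about 220 g. Origin: middle of its underside, +x towards its thin edge; the last 15 mm there are 116 mm wide, bevelled on top to 2 mm. An upright dark grip bar stands on it at x = -16 mm: 10 mm thick (x), 46 mm long (y), its top 34 mm above the underside
- cover_nose (a point): middle of the lower edge of the cover's thin end: cover frame (70.5, 0, 0) mm
- cover_bar (a point): middle of the top of the grip bar: cover frame (-16, 0, 34) mm
- ball: white ceramic ball of 46 mm diameter, about 110 g, lying on a centring ring (its centre 35 mm above the table); its origin turns with it, use ball_center
- ball_center (a point): centre of the ball
- kf_ring_1: the flat metal centring ring below the ball, 41 mm diameter, 14 mm high, loose; origin at the middle of its underside
- kf_ring_2: a bystander: the same ring without a ball
- tweezers: a bystander: steel tweezers 126 mm long
- window_cap: a bystander: round black cap with white insert, 61 mm diameter, 13 mm high
- hex_key_1: a bystander: L-shaped hex key 93 mm long
- kf_clamp: a bystander: hinged metal clamp, 51 x 73 mm

How it is judged (in metres and radians):
On the way, in this order (a step that is already met when the one before it is completed fails the run):
1. the ball rests on the seat in the well and is let go (distance between ball_center and ball_seat below 0.006 m and contact force between the fingers and ball below 0.1 N), for 0.3 s.
2. the cover's thin edge is under the leaf, which laps over it (x of cover_nose in the frame of cell above 0.059 m and z of cover_nose in the frame of cell below 0.0645 m and value of joint leaf below 0.15 rad), for 0.1 s.
At the end, for the whole second after the job is handed in: Ball within 6 mm of its seat, untouched. Cover: thin edge under the leaf, within 5 mm of the stop, tilt < 0.02 rad, in line with the cell < 0.08 rad; plunger down at least 4 of 5 mm; leaf < 0.06 rad; fingers still on the cover (> 1 N) (all of step 1 and x of cover_nose in the frame of stop_foot above -0.005 m and z of cover_nose in the frame of cell below 0.0625 m and angle between the x axis of cover and the x axis of cell, either way round below 0.08 rad and angle between cover's own z axis and vertical below 0.02 rad and value of joint plunger above 0.004 m and value of joint leaf below 0.06 rad and contact force between the fingers and cover above 1 N); the arm keeps its last pose, push and grip.
It fails at once if the leaf is pried up: more than 0.15 rad (about 8 mm at its lip) (value of joint leaf above 0.15 rad).
It fails at once if the ball is dropped or thrown into the well: inside the well below deck height it moves faster than 0.35 m/s (a fall of some 6 mm) (horizontal distance between ball_center and ball_seat below 0.05 m and z of ball_center in the frame of ball_seat below 0.027 m and linear speed of ball above 0.35 m/s).
It fails at once if a bystander is pushed more than 30 mm from its place (distance of any of kf_ring_2, tweezers, window_cap, hex_key_1, kf_clamp from where it was at the start of the episode above 0.03 m).
It also fails if it takes over 72 s, if anything falls off the work surface, if the arm or the gripper's body presses on something with over 40 N, if the wrist force passes 120 N, or if a joint passes its speed limit or range.

### The arm

A 6-joint arm with a two-finger parallel gripper is mounted at the origin on a cart in front of the work surface, level with it; the furniture and walls round the work are solid. World frame = base frame: x ahead of the robot, y to its left, z up, the work surface at z = 0. Lengths are in mm, angles in rad, forces in N, time in s.
With the tool pointing down it reaches from about 250 to 775 mm from the base axis. Payload 4 kg.
Tool frame: the origin (TCP) lies midway between the tips of the shut fingers; the grasp point (between the pads) lies 19 mm behind it; z points along the fingers, y is the direction in which the jaws open and shut (so a half turn about z gives the same grasp; the last joint's range is limited). The gripper opens to 85 mm and grips with 20 to 120 N. Pads are 22 mm wide; open, the fingers measure 114 mm over their backs; the gripper's body (76 mm by 85 mm) begins 54 mm behind the grasp point. The pads swing forward as they close: fully open they stand 13 mm farther back than shut.
Start: joints at [1.005, 0.087, 1.371, -0, 1.684, -0.103], TCP at [245.561, 492.156, 231.341] pointing down, gripper open.
Joint ranges: [-3.1, 3.1], [-0.76, 2.03], [0.27, 2.55], [-1.08, 4.22], [0.17, 2.65], [-2.57, 2.57]. Speed limits (rad/s): [2.79, 2.79, 3.14, 3.14, 3.14, 3.14].

### API

Orientations are given as a rotation vector (axis times angle).
In Python, from station import arm gives the robot as it stands.
- The arm moves only by the shell command python3 -m pendant 'ROWS' [OPENING] [FORCE]. ROWS is JSON, a list that holds one entry, the list of rows, each a list of 6 numbers: the shift along the tool's x, y, z in mm, then the turn, a rotation vector about the tool's x, y, z in rad. A call has 1 to 8 rows; each row shifts and turns the commanded pose from where the row before left it, along the tool's axes as they then stand; what a row does not reach is not made up. A row lasts 1/8 s, in which the tool goes at most 62.5 mm and 10.7 degrees, less where a joint would pass 70% of its speed; a pose out of reach is approached as far as the arm can. A call with a gripper value outside its range is refused whole. OPENING is the closure in counts, from 0 (fully open) to 255 (shut), set as the call begins (- or left out, the last holds). The fingers move at their own pace and stop on an object; FORCE is the grip in N (left out, the last holds). Time passes only in rows, so rows that do not move let the fingers close. It gives the time, the measured TCP pose, the force and the opening at its end, in the units of the state.
- arm.read_state(): the state, without advancing time (a new reading comes with each control period).
- arm.snapshot(name): name is "scene" or "side" or "wrist"; returns a dict with "pixels" (400x640x3 uint8, blue, green, red), "fovy" (degrees; the focal length in pixels is half the picture's height over the tangent of half this angle, whatever the lens; pixels are square), "cx", "cy" (the principal point, pixels), "cam_to_world" (4x4, takes a point from camera to world coordinates). Camera axes: x right, y down, z forward; pixel columns grow to the right and rows downward; lengths in mm; the calibration is good to about 2 mm. A picture is of the moment at which its call begins. There is no depth.
- arm.job_done(): hands the job in, once; it reports no verdict.
The state is a dict: "time_s": time; "joints": joint angles; "joint_vel": joint speeds; "tau": joint torques, N m; "tcp_pos": TCP position; "tcp_rot": TCP orientation; "wrist_force": force on the tool from outside, world axes, zero at the start; "torque": the same for the moment, N m; "grip_width": finger opening in mm.
Only numpy, scipy, OpenCV 4.12 (cv2) and the standard library are available. Lean on these libraries where they do the work, as an engineer would, in place of code of your own. Each camera call takes 0.05 s, during which the arm holds its last target. There are 200 camera calls.

## Working session

There is one attempt and no reset: what is moved stays moved. The work goes in short steps, Python scripts to look and compute and a shell command to move; the robot and the scene stay as the last step left them, time stands still between calls to the robot, and variables do not carry over. Pictures are saved under pics/ and viewed, about 8 in all and at most 12, crops included, and the job is handed in when it is done.

```bash
mkdir -p pics; ls
python3 - <<'E'
from station import arm
import cv2,numpy as np
for n in ("scene","side"):
    s=arm.snapshot(n); cv2.imwrite(f"pics/{n}0.png",s["pixels"])
    print(n,s["fovy"],s["cx"],s["cy"],np.round(s["cam_to_world"],3).tolist())
print(arm.read_state())
E
```

```text
pics
scene 43.39135156618044 316.3925905135638 199.43219443937454 [[0.879, -0.227, 0.42, 8.661], [-0.477, -0.431, 0.766, -995.255], [0.007, -0.873, -0.487, 705.303], [0.0, 0.0, 0.0, 1.0]]
side 50.970833614027185 323.1617073890177 201.2223824136292 [[0.966, -0.144, 0.216, 300.816], [-0.259, -0.574, 0.777, -923.581], [0.012, -0.806, -0.591, 758.081], [0.0, 0.0, 0.0, 1.0]]
{'time_s': 0.1, 'joints': array([ 1.00492851e+00,  8.79127441e-02,  1.37212810e+00,  1.39729811e-05,
        1.68359796e+00, -1.03114281e-01]), 'joint_vel': array([ 0.00034494, -0.00171475, -0.00206134,  0.00033169, -0.00080072,
        0.00170873]), 'tau': array([ 2.97709354e-03, -3.53012502e+01, -3.14220428e+01, -2.09680156e-04,
        7.94333144e-03,  3.03523223e-05]), 'tcp_pos': array([245.29119626, 491.76781521, 230.22620149]), 'tcp_rot': array([-7.20263412e-01, -3.05720678e+00,  3.02813452e-03]), 'wrist_force': array([-0.96660173,  0.50434408, -0.10760967]), 'torque': array([-0.02860237,  0.00168143, -0.0375406 ]), 'grip_width': 85.10513394700749}
```

View pics/scene0.png

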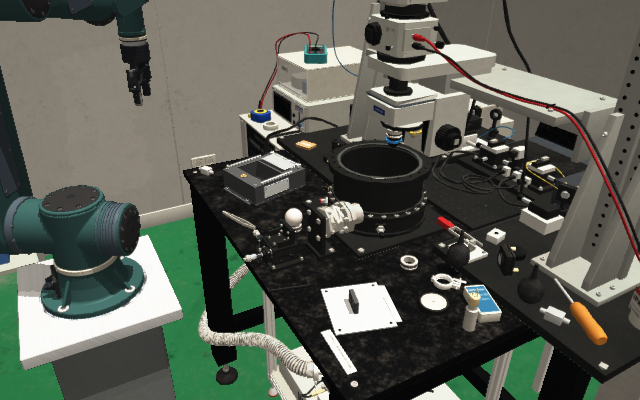

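View pics/side0.png

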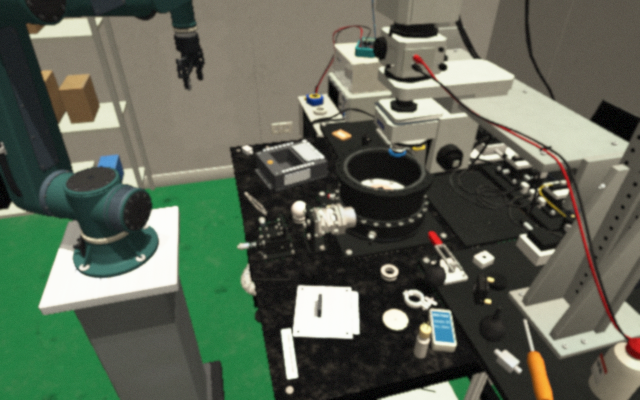

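Scene: ball at about (294,219), cell at (262,177), plate around (358,305) with its bar at (353,300). Side: ball (299,209), cell (290,162), plate (326,311).

```bash
cat > h.py <<'E'
import cv2,numpy as np
from scipy.spatial.transform import Rotation as R
from station import arm
def ray(s,u,v):
    f=s["pixels"].shape[0]/2/np.tan(np.radians(s["fovy"])/2); T=np.array(s["cam_to_world"])
    return T[:3,3],T[:3,:3]@np.array([(u-s["cx"])/f,(v-s["cy"])/f,1.])
def onz(s,u,v,z):
    o,d=ray(s,u,v); return o+d*(z-o[2])/d[2]
def proj(s,p):
    f=s["pixels"].shape[0]/2/np.tan(np.radians(s["fovy"])/2); T=np.array(s["cam_to_world"])
    c=T[:3,:3].T@(np.asarray(p,float)-T[:3,3]); return np.array([s["cx"],s["cy"]])+f*c[:2]/c[2]
def tri(a,b):
    A=np.zeros((3,3));y=np.zeros(3)
    for s,(u,v) in (a,b):
        o,d=ray(s,u,v); d=d/np.linalg.norm(d); P=np.eye(3)-np.outer(d,d); A+=P;y+=P@o
    return np.linalg.solve(A,y)
def blobs(s,mask,amin=30):
    n,l,st,c=cv2.connectedComponentsWithStats(mask.astype(np.uint8))
    return [(st[i].tolist(),c[i].round(1).tolist()) for i in range(1,n) if st[i][4]>=amin],l
def rel(target,yaw=None):
    """world shift of TCP to target and in tool axes"""
    st=arm.read_state(); M=R.from_rotvec(st["tcp_rot"]).as_matrix()
    return M.T@(np.asarray(target,float)-st["tcp_pos"]), M
E
python3 - <<'E'
from h import *
s=arm.snapshot("scene");d=arm.snapshot("side")
print("ball",onz(s,294,219,35),onz(d,299,209,35),tri((s,(294,219)),(d,(299,209))))
print("bar top",tri((s,(353,290)),(d,(319,293))))
for nm,q in(("scene",s),("side",d)):
    g=q["pixels"].min(2)
    b,l=blobs(q,g>(150),600)
    for st,c in b:
        m=(l==l[int(c[1]),int(c[0])]) 
        if 300<c[0]<380 and 270<c[1]<340:
            cn=cv2.findContours(m.astype(np.uint8),0,2)[0]
            cn=max(cn,key=cv2.contourArea); h=cv2.convexHull(cn)
            p=cv2.approxPolyDP(h,4,True)[:,0]
            print(nm,st,[(x.tolist(),onz(q,*x,4)[:2].round(0).tolist()) for x in p])
a=cv2.resize(s["pixels"][140:240,195:345],None,fx=5,fy=5,interpolation=2)
cv2.imwrite("pics/cell0.png",a[:500])
M=R.from_rotvec(arm.read_state()["tcp_rot"]).as_matrix();print(M.round(3))
E
```

```text
ball [486.27143232  -4.92771916  35.        ] [488.36378396   7.05476156  35.        ] [489.43192471   5.6765616   31.83827879]
bar top [ 463.55825234 -319.77873436   44.22732732]
scene [321, 282, 81, 53, 2839] [([383, 285], [558.0, -300.0]), ([401, 321], [524.0, -410.0]), ([336, 334], [391.0, -380.0]), ([321, 289], [431.0, -248.0])]
side [281, 285, 79, 94, 3674] [([357, 292], [559.0, -301.0]), ([359, 332], [528.0, -408.0]), ([296, 377], [376.0, -475.0]), ([287, 378], [359.0, -472.0]), ([281, 330], [368.0, -361.0]), ([298, 286], [429.0, -248.0]), ([350, 287], [548.0, -282.0])]
[[-0.895  0.446 -0.001]
 [ 0.446  0.895 -0.001]
 [ 0.    -0.001 -1.   ]]
```

View pics/cell0.png

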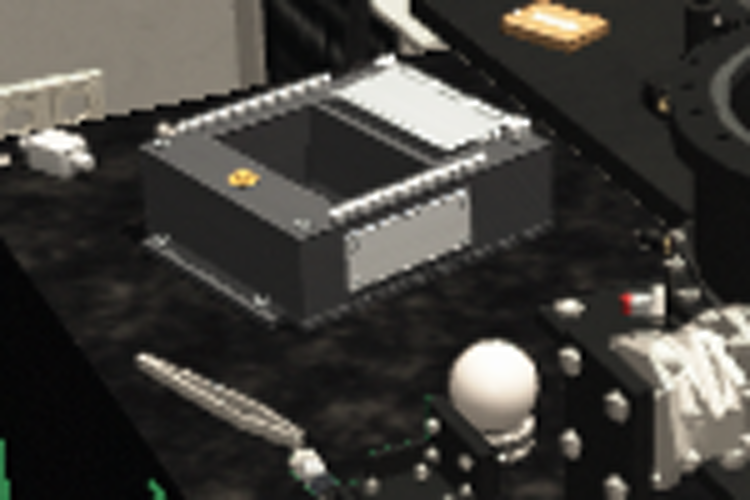

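Crop: the cell's brass plunger is at about scene (243.6,175.6), deck corners (224,169), (255.6,187.6), (305.4,169.6). The ball stands between a small bracket and a flanged valve. The tweezers lie between ball and cell. I'll compute the cell pose and go above the ball.

Run:
```python
from h import *
s=arm.snapshot("scene")
for u,v,z in((243.6,175.6,65),(224.4,169,60),(255.6,187.6,60),(305.4,169.6,60)): print(u,v,onz(s,u,v,z).round(1))
print(rel([489,5,200])[0].round(1), arm.read_state()["tcp_pos"])
w=arm.snapshot("wrist");T=np.array(w["cam_to_world"]);M=R.from_rotvec(arm.read_state()["tcp_rot"]).as_matrix()
print(w["fovy"],"cam in tool",(M.T@(T[:3,3]-arm.read_state()["tcp_pos"])).round(1),(M.T@T[:3,:3]).round(2).tolist())
```

```text
243.6 175.6 [442.9 230.7  65. ]
224.4 169 [412.2 307.4  60. ]
255.6 187.6 [448.4 155.7  60. ]
305.4 169.6 [621.8 193.1  60. ]
[-435.4 -327.    31. ] [245.41984567 491.94832914 230.7245768 ]
71.22435811154642 cam in tool [  83.4   -1.6 -142. ] [[0.0, -0.95, -0.33], [1.0, 0.0, 0.0], [0.0, -0.33, 0.95]]
```

```bash
python3 -m pendant '[[[-50,-38,0,0,0,0],[-50,-38,0,0,0,0],[-50,-38,0,0,0,0],[-50,-38,0,0,0,0],[-50,-38,0,0,0,0],[-50,-38,0,0,0,0],[-50,-38,0,0,0,0],[-50,-38,0,0,0,0]]]' 0 30
python3 -m pendant '[[[0,0,0,0,0,-0.17],[0,0,0,0,0,-0.17],[0,0,0,0,0,-0.17],[0,0,0,0,0,-0.17],[0,0,0,0,0,0],[0,0,0,0,0,0]]]'
python3 - <<'E'
from h import *
w=arm.snapshot("wrist");cv2.imwrite("pics/w1.png",w["pixels"]);print(rel([489,5,200])[0].round(1),arm.read_state()["tcp_pos"])
print(proj(w,[489,5,35]),proj(w,[443,230.7,65]))
E
```

```text
time_s: 1.3
tcp_pos: [467.3, 41.8, 231.6]
tcp_rot: [0.72, 3.057, 0.001]
wrist_force: [1.6, 0.5, -0.0]
grip_width: 85.4
time_s: 2.05
tcp_pos: [466.7, 43.7, 231.3]
tcp_rot: [-0.337, 3.123, 0.0]
wrist_force: [-0.5, -0.1, 0.6]
grip_width: 85.2
[-13.5 -42.6  31.3] [466.68206884  43.76478286 231.31035397]
[289.77455026 184.70118093] [485.13539211 194.63252808]
```

View pics/w1.png

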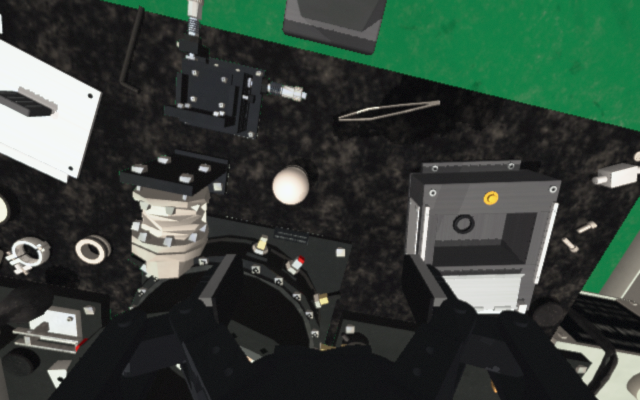

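Wrist view: ball at (290,186), well separated from the flange plate (225,180) and the stage (258,130). Cell plunger is at (491,198), seat ring at (463,224). Jaw direction along image x suits both the ball and the well.

Run:
```python
from h import *
w=arm.snapshot("wrist");p=w["pixels"].astype(int)
b,l=blobs(w,(p.min(2)>120),200)
for st,c in b:
    if 250<c[0]<330 and 150<c[1]<220: print(st,c,onz(w,*c,35)); bx=onz(w,st[0]+st[2]/2-.5,st[1]+st[3]/2-.5,35);print(bx)
hsv=cv2.cvtColor(w["pixels"],cv2.COLOR_BGR2HSV)
b,l=blobs(w,(hsv[...,0]>12)&(hsv[...,0]<32)&(hsv[...,1]>150)&(hsv[...,2]>120),40)
for st,c in b: print(st,c,onz(w,*c,65))
print(rel(bx)[0])
```

```text
[273, 170, 35, 35, 951] [289.6, 186.9] [491.92290961   5.315992    35.        ]
[491.94438218   5.8331335   35.        ]
[484, 192, 14, 13, 144] [490.5, 197.6] [444.98512432 238.27255616  65.        ]
[-16.58103828 -42.49883813 196.30100607]
```

```bash
python3 -m pendant '[[[-8,-21,10,0,0,0],[-8.5,-21,20,0,0,0],[0,0,40,0,0,0],[0,0,40,0,0,0],[0,0,40,0,0,0],[0,0,30,0,0,0],[0,0,20,0,0,0],[0,0,0,0,0,0]]]'
python3 -m pendant '[[[0,0,10,0,0,0],[0,0,9,0,0,0],[0,0,0,0,0,0]]]'
python3 - <<'E'
from h import *
w=arm.snapshot("wrist");cv2.imwrite("pics/w2.png",w["pixels"]);p=w["pixels"].astype(int)
b,l=blobs(w,(p.min(2)>110),400)
for st,c in b: print(st,c,onz(w,*c,35),rel(onz(w,*c,35))[0])
E
```

```text
time_s: 3.15
tcp_pos: [490.2, 6.5, 29.4]
tcp_rot: [0.339, -3.119, -0.002]
wrist_force: [0.0, -0.2, -0.8]
grip_width: 85.1
time_s: 3.52
tcp_pos: [491.4, 6.3, 11.8]
tcp_rot: [0.34, -3.122, -0.001]
wrist_force: [0.3, -0.5, -0.1]
grip_width: 85.6
[266, 0, 117, 58, 3828] [327.6, 26.6] [382.77777939 -17.28489942  35.        ] [111.50717308   0.44286378 -22.76158379]
[0, 21, 28, 25, 498] [12.8, 32.8] [ 410.18914916 -131.83786203   35.        ] [ 109.40964516 -117.32540083  -22.78732602]
[96, 46, 26, 22, 438] [109.5, 55.3] [410.1696559  -96.71599129  35.        ] [101.86468938 -83.02350881 -22.78182781]
[43, 66, 37, 21, 649] [60.8, 76.2] [ 421.86088483 -115.5219127    35.        ] [  94.49793055 -103.90599761  -22.78810735]
[442, 69, 198, 39, 1066] [538.8, 84.5] [384.21849279  68.64742111  35.        ] [ 91.59352719  84.0484013  -22.74855641]
[94, 73, 28, 17, 409] [107.2, 81.0] [419.7275    -97.8367524  35.       ] [ 92.77250351 -86.17638635 -22.7847324 ]
[442, 81, 198, 33, 1150] [550.8, 101.2] [388.92031435  76.24384148  35.        ] [ 85.36604304  90.45395901 -22.74871106]
[279, 223, 93, 107, 7668] [325.4, 277.1] [489.335716     5.83743652  35.        ] [  2.47002626   0.07385292 -22.78839613]
[58, 237, 47, 29, 995] [81.9, 250.0] [ 499.71529305 -111.86999923   35.        ] [  17.68397969 -117.10682473  -22.80976813]
[139, 255, 26, 22, 461] [151.4, 265.9] [501.4923211  -79.04609381  35.        ] [  8.8795595  -85.43587969 -22.80514231]
[198, 254, 37, 53, 569] [215.3, 280.3] [503.06535457 -47.61298162  35.        ] [  0.57387391 -55.07915814 -22.80067574]
[410, 254, 37, 53, 574] [429.3, 280.3] [479.93514507  57.09156215  35.        ] [  0.61170049  52.1497844  -22.7776962 ]
[568, 290, 72, 110, 5816] [607.4, 350.1] [501.82186875 168.8395758   35.        ] [-44.82793976 156.56188234 -22.76647007]
[0, 293, 104, 107, 4527] [54.2, 356.9] [ 573.06239686 -130.87963626   35.        ] [ -49.84795074 -151.46671032  -22.83368581]
```

View pics/w2.png

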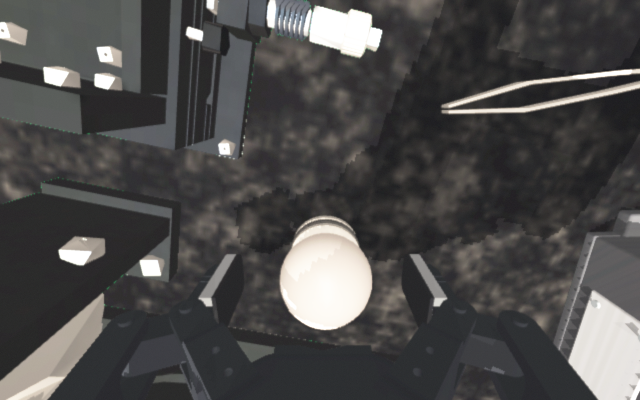

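Ball at (326,281), centred between the pads (215 and 429). Closing.

```bash
python3 -m pendant '[[[0,0,0,0,0,0],[0,0,0,0,0,0],[0,0,0,0,0,0],[0,0,0,0,0,0],[0,0,0,0,0,0],[0,0,0,0,0,0],[0,0,0,0,0,0],[0,0,0,0,0,0]]]' 255 30
python3 -m pendant '[[[0,0,-15,0,0,0],[0,0,-30,0,0,0],[0,0,-40,0,0,0],[0,0,-40,0,0,0],[0,0,-40,0,0,0],[0,0,0,0,0,0]]]'
python3 - <<'E'
from h import *
w=arm.snapshot("wrist");cv2.imwrite("pics/w3.png",w["pixels"])
print(rel([500,245,190])[0])
E
```

```text
time_s: 4.58
tcp_pos: [492.2, 6.3, 12.7]
tcp_rot: [-0.34, 3.122, -0.0]
wrist_force: [0.2, 0.6, 5.4]
grip_width: 44.5
time_s: 5.32
tcp_pos: [493.9, 5.9, 181.6]
tcp_rot: [-0.339, 3.115, -0.003]
wrist_force: [0.1, 0.1, -1.6]
grip_width: 44.3
[-58.76731962 231.68491376 -11.13928063]
```

View pics/w3.png

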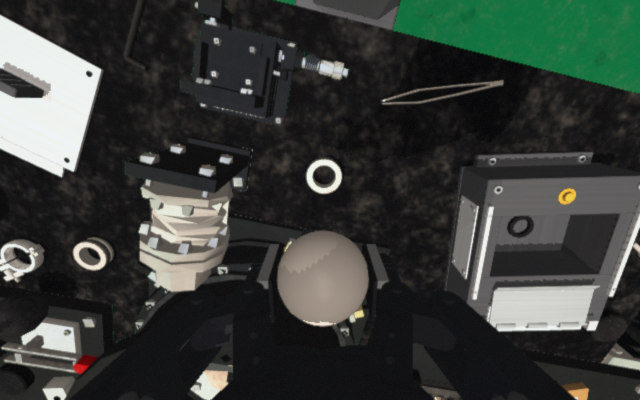

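Ball is held (centre (323,279)), its ring stayed at (324,176). Seat ring seen at (520,226), plunger (567,196). Moving towards the cell.

```bash
python3 -m pendant '[[[0,25,0,0,0,0],[0,35,0,0,0,0],[0,40,0,0,0,0],[0,40,0,0,0,0],[0,40,0,0,0,0],[0,30,0,0,0,0],[0,15,0,0,0,0],[0,0,0,0,0,0]]]'
python3 - <<'E'
from h import *
w=arm.snapshot("wrist");cv2.imwrite("pics/w4.png",w["pixels"])
hsv=cv2.cvtColor(w["pixels"],cv2.COLOR_BGR2HSV)
b,l=blobs(w,(hsv[...,0]>12)&(hsv[...,0]<32)&(hsv[...,1]>150)&(hsv[...,2]>120),40)
for st,c in b: print(st,c,onz(w,*c,65))
print(arm.read_state()["tcp_pos"])
E
```

```text
time_s: 6.38
tcp_pos: [442.7, 226.0, 176.0]
tcp_rot: [0.342, -3.121, 0.002]
wrist_force: [0.5, 0.5, -0.6]
grip_width: 44.3
[443.07897981 225.35708791 176.34709227]
```

View pics/w4.png

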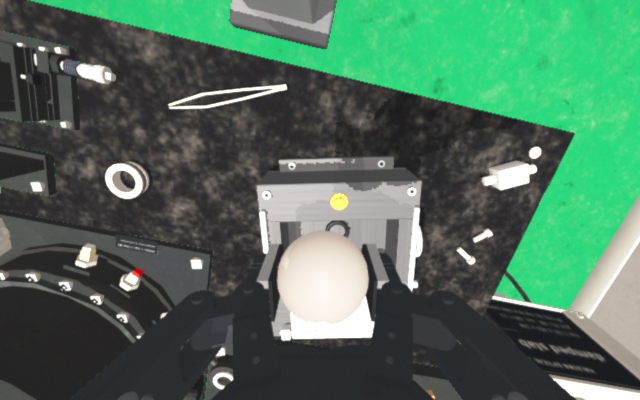

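Plunger at (339,201), deck front screws at (267,195) and (411,192), front deck corners (258,185), (420,182). Ball at (323,278).

Run:
```python
from h import *
w=arm.snapshot("wrist")
hsv=cv2.cvtColor(w["pixels"],cv2.COLOR_BGR2HSV)
b,l=blobs(w,(abs(hsv[...,0].astype(int)-25)<12)&(hsv[...,1]>120)&(hsv[...,2]>90),40)
for st,c in b: print(st,c,onz(w,*c,65))
P=onz(w,339,201.5,65)
a=onz(w,258,185,60);c=onz(w,420,182,60);e=onz(w,267,195,60);f=onz(w,411,192,60)
for q,r in((a,c),(e,f)):
    d=(r-q)[:2]; print("edge",q,r,np.linalg.norm(d),"yaw",np.arctan2(-d[0],d[1]))
M=R.from_rotvec(arm.read_state()["tcp_rot"]).as_matrix(); ty=np.arctan2(-M[0,1],M[1,1]);print("tool y yaw",ty)
for yaw in(.2,.22,.24):
    o=P[:2]+57*np.array([np.cos(yaw),np.sin(yaw)]);print(yaw,o,rel([*o,55])[0])
print("scr mid",(e+f)/2,"edge mid",(a+c)/2,P)
g=cv2.cvtColor(w["pixels"],cv2.COLOR_BGR2GRAY)
cv2.imwrite("pics/w4c.png",cv2.resize(w["pixels"][150:350,240:440],None,fx=3,fy=3,interpolation=2))
```

```text
[332, 194, 16, 15, 149] [340.1, 200.7] [444.35613793 241.41922982  65.        ]
edge [447.55671369 161.13259906  60.        ] [410.92231829 312.43139963  60.        ] 155.6708257143359 yaw 0.23756060128042597
edge [455.71667483 171.15397601  60.        ] [422.38540225 307.19415955  60.        ] 140.0639327851142 yaw 0.24027717256413839
tool y yaw 0.21662342681429167
0.2 [501.24346808 251.90190196] [-62.42462165  13.88799916 121.57343943]
0.22 [501.00582776 253.01683862] [-62.43217092  15.02795461 121.57231629]
0.24 [500.74593771 254.12679981] [-62.41692109  16.16783308 121.57121884]
scr mid [439.05103854 239.17406778  60.        ] edge mid [429.23951599 236.78199934  60.        ] [445.37967315 240.57775011  65.        ]
```

View pics/w4c.png

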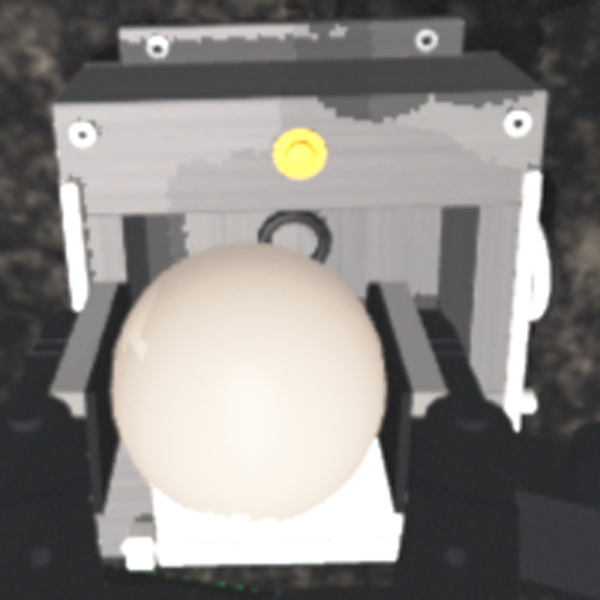

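Run:
```python
from h import *
w=arm.snapshot("wrist");t=arm.read_state()["tcp_pos"]
print("seat",onz(w,338.3,230.7,11),"edge mid",(onz(w,258.3,184.3,60)+onz(w,422.7,181,60))/2)
o=np.array(w["cam_to_world"])[:3,3]
p=onz(w,323,277.2,t[2]+22);print("ball tool",rel(p)[0],p, "dist",np.linalg.norm(p-o), "f*23/r=",(200/np.tan(np.radians(w["fovy"])/2))*23/(274/6))
B=np.array([501.5,254.5,t[2]+22])
print("move ball",rel(B)[0]-rel(p)[0])
```

```text
seat [500.56187773 255.72555624  11.        ] edge mid [428.53412272 237.74841229  60.        ]
ball tool [  1.56817805  -1.04281179 -21.99813386] [442.2450899  223.58418602 198.90963869] dist 145.87847686958781 f*23/r= 140.63490614890475
move ball [-6.45036280e+01  1.74988721e+01 -5.80727700e-02]
```

```bash
python3 -m pendant '[[[-20,6,0,0,0,-0.02],[-25,7,0,0,0,0],[-19,5.3,0,0,0,0],[0,0,10,0,0,0],[0,0,20,0,0,0],[0,0,20,0,0,0],[0,0,10,0,0,0],[0,0,0,0,0,0]]]'
python3 - <<'E'
from h import *
w=arm.snapshot("wrist");cv2.imwrite("pics/w5.png",w["pixels"]);t=arm.read_state()["tcp_pos"]
p=onz(w,323,277.2,t[2]+22);print("ball",p,t,"to origin:",rel([501.1,255.2,0])[0]-rel(p)[0])
E
```

```text
time_s: 7.52
tcp_pos: [500.6, 257.6, 116.3]
tcp_rot: [0.371, -3.117, 0.001]
wrist_force: [-0.5, -0.3, 0.3]
grip_width: 44.4
ball [498.97768403 255.98684769 139.33740393] [501.30145447 257.99331684 117.33740393] to origin: [ -1.92223554  -1.24840725 139.33693688]
```

View pics/w5.png

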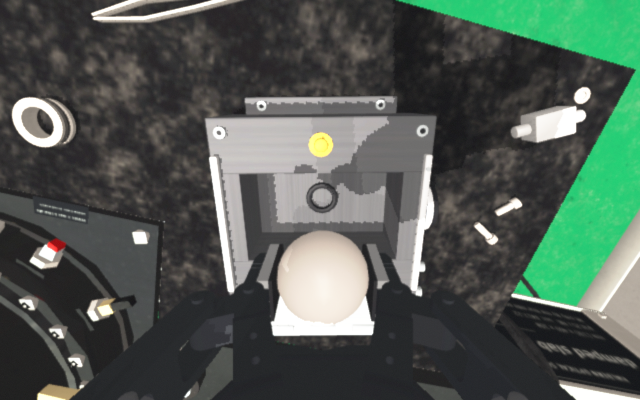

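Seat ring at (321,197.5), plunger (320.5,145), ball (323,277): laterally nearly centred.

Run:
```python
from h import *
w=arm.snapshot("wrist");t=arm.read_state()["tcp_pos"];p=onz(w,323,277.2,t[2]+22);rb=rel(p)[0]
for n,u,v,z in(("seat",321.5,197.7,11),("plg",320.5,145,65),("em",(206+437)/2,(119+116)/2,60),("scr",320.5,132,60)): q=onz(w,u,v,z);print(n,q,(rel(q)[0]-rb)[:2])
print(w["cx"],t,arm.read_state()["wrist_force"])
```

```text
seat [501.95699017 255.74406688  11.        ] [-1.72002226 -1.1691567 ]
plg [446.80037016 241.92289862  65.        ] [55.0786631  -1.65132177]
em [429.1191277  238.36024268  60.        ] [73.10783281 -0.96548025]
scr [438.74594046 239.96012629  60.        ] [63.37442829 -1.66965983]
322.3431819471213 [501.74336842 258.30594895 118.04893783] [ 0.20656852 -0.69389874 -0.1776751 ]
```

```bash
python3 -m pendant '[[[-2,-1.3,10,0,0,0],[0,0,25,0,0,0],[0,0,20,0,0,0],[0,0,15,0,0,0],[0,0,12,0,0,0],[0,0,10,0,0,0],[0,0,7,0,0,0],[0,0,0,0,0,0]]]'
python3 -m pendant '[[[0,0,2,0,0,0],[0,0,0,0,0,0]]]'
```

```text
time_s: 8.62
tcp_pos: [503.5, 257.6, 17.9]
tcp_rot: [0.372, -3.119, 0.0]
wrist_force: [0.2, 0.1, 0.2]
grip_width: 44.5
time_s: 8.88
tcp_pos: [504.0, 257.7, 16.7]
tcp_rot: [-0.372, 3.119, 0.0]
wrist_force: [0.1, -1.0, -0.6]
grip_width: 44.2
```

```bash
python3 -m pendant '[[[0,0,2,0,0,0],[0,0,0,0,0,0]]]'
python3 -m pendant '[[[0,0,2,0,0,0],[0,0,0,0,0,0]]]'
python3 -m pendant '[[[0,0,1,0,0,0],[0,0,0,0,0,0]]]'
```

```text
time_s: 9.12
tcp_pos: [503.7, 257.6, 14.3]
tcp_rot: [0.372, -3.119, -0.0]
wrist_force: [-0.4, 0.3, -0.9]
grip_width: 44.5
time_s: 9.38
tcp_pos: [503.6, 257.6, 12.1]
tcp_rot: [0.372, -3.119, 0.0]
wrist_force: [0.2, 0.8, -1.3]
grip_width: 44.4
time_s: 9.62
tcp_pos: [503.9, 257.7, 11.5]
tcp_rot: [-0.372, 3.119, 0.0]
wrist_force: [0.2, -0.3, -1.0]
grip_width: 44.5
```

```bash
python3 -m pendant '[[[0,0,1,0,0,0],[0,0,0,0,0,0]]]'
python3 -m pendant '[[[0,0,1,0,0,0],[0,0,0,0,0,0]]]'
```

```text
time_s: 9.88
tcp_pos: [504.0, 257.8, 11.1]
tcp_rot: [-0.372, 3.119, 0.0]
wrist_force: [-1.8, -0.7, 4.7]
grip_width: 44.2
time_s: 10.12
tcp_pos: [504.1, 257.8, 11.0]
tcp_rot: [-0.372, 3.118, 0.0]
wrist_force: [-3.6, -1.3, 8.1]
grip_width: 44.3
```

```bash
python3 -m pendant '[[[1.5,0,-0.7,0,0,0],[0,0,0,0,0,0]]]'
python3 -m pendant '[[[0,0,0,0,0,0],[0,0,0,0,0,0],[0,0,0,0,0,0],[0,0,0,0,0,0]]]' 75 30
```

```text
time_s: 10.38
tcp_pos: [502.9, 257.5, 10.7]
tcp_rot: [-0.372, 3.118, 0.001]
wrist_force: [-0.2, -0.0, 4.4]
grip_width: 44.8
time_s: 10.88
tcp_pos: [502.1, 257.2, 9.7]
tcp_rot: [0.372, -3.119, 0.0]
wrist_force: [-0.3, -1.1, 0.6]
grip_width: 60.0
```

```bash
python3 -m pendant '[[[0,0,-10,0,0,0],[0,0,-20,0,0,0],[0,0,-25,0,0,0],[0,0,-40,0,0,0],[0,0,-40,0,0,0],[0,0,-30,0,0,0],[0,0,0,0,0,0]]]'
python3 - <<'E'
from h import *
w=arm.snapshot("wrist");cv2.imwrite("pics/w6.png",w["pixels"])
hsv=cv2.cvtColor(w["pixels"],cv2.COLOR_BGR2HSV)
cir=cv2.HoughCircles(cv2.cvtColor(w["pixels"],6),3,1,100,param1=150,param2=25,minRadius=20,maxRadius=40)
print(cir, proj(w,[501.5,255.5,32.7]),arm.read_state()["tcp_pos"])
E
```

```text
time_s: 11.75
tcp_pos: [504.1, 258.0, 179.6]
tcp_rot: [-0.371, 3.111, 0.003]
wrist_force: [0.5, -0.4, -0.6]
grip_width: 60.6
[[[ 99.5 106.5  26.6]
  [320.5 181.5  21.8]
  [107.5 256.5  26.1]]] [321.90660234 181.51776761] [502.99073257 257.57542237 176.97204717]
```

View pics/w6.png

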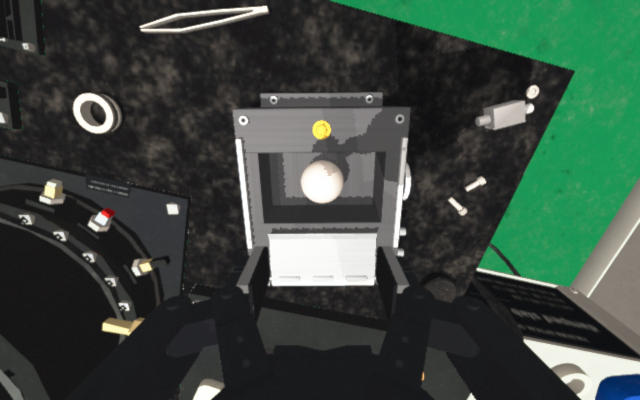

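Ball sits on its seat at (320.5,181.5), where it is predicted (321.9,181.5); well, plunger (321,130) and rails are clear. Now save the cell pose numerically and go above the cover.

```bash
python3 - <<'E'
from h import *
w=arm.snapshot("wrist")
g=cv2.cvtColor(w["pixels"],6)
# rails: bright strips left x~242, right ~403 ; sub-pixel column of brightness centroid
L=[];Rr=[]
for v in range(145,240,8):
    for lo,hi,A in((234,256,L),(392,412,Rr)):
        row=np.where(g[v,lo:hi]>190)[0]
        if len(row): A.append(onz(w,lo+row.mean(),v,66)[:2])
for A in(L,Rr):
    A=np.array(A);vx,vy,x,y=cv2.fitLine(A.astype(np.float32),cv2.DIST_HUBER,0,.01,.01).ravel();print(len(A),"yaw",np.arctan(vy/vx),"pt",x,y)
for n,u,v,z in(("plg",321,129.5,65),("s1",243,120,60),("s2",399,118,60),("ball",320.8,181.5,32.7)):print(n,onz(w,u,v,z))
E
python3 -m pendant '[[[0,0,-30,0,0,0],[0,0,-40,0,0,0],[9,-28,-10,0,0,0],[18,-56,0,0,0,0],[18,-56,0,0,0,0],[18,-56,0,0,0,0],[18,-56,0,0,0,0],[18,-56,0,0,0,0]]]' 0
python3 -m pendant '[[[18,-56,0,0,0,0],[18,-56,0,0,0,0],[18,-56,0,0,0,0],[18,-56,0,0,0,0],[18,-56,0,0,0,0],[9,-28,0,0,0,0],[0,0,0,0,0,0.17],[0,0,0,0,0,0.17]]]'
python3 -m pendant '[[[0,0,0,0,0,0.18],[0,0,0,0,0,0.18],[0,0,0,0,0,0.18],[0,0,0,0,0,0.18],[0,0,0,0,0,0.18],[0,0,0,0,0,0.18],[0,0,0,0,0,0.18],[0,0,0,0,0,0.18]]]'
python3 -m pendant '[[[0,0,0,0,0,0.17],[0,0,0,0,0,0.17],[0,0,0,0,0,0]]]'
```

```text
12 yaw 0.2447652 pt 508.56635 179.68518
12 yaw 0.2583221 pt 480.32468 328.09006
plg [443.93390535 240.51550777  65.        ]
s1 [452.76035894 170.92615209  60.        ]
s2 [418.29227861 305.86961223  60.        ]
ball [499.30683932 253.48662322  32.7       ]
time_s: 12.85
tcp_pos: [477.3, -66.9, 252.9]
tcp_rot: [0.372, -3.116, -0.002]
wrist_force: [0.2, -0.8, 0.2]
grip_width: 85.6
time_s: 13.85
tcp_pos: [462.4, -379.2, 251.9]
tcp_rot: [-0.203, -3.127, 0.003]
wrist_force: [0.1, -1.4, 0.6]
grip_width: 85.5
time_s: 14.85
tcp_pos: [462.5, -378.6, 252.3]
tcp_rot: [-2.217, -2.22, 0.011]
wrist_force: [0.4, -0.3, 0.5]
grip_width: 85.3
time_s: 15.22
tcp_pos: [462.6, -378.7, 252.7]
tcp_rot: [-2.555, -1.824, 0.012]
wrist_force: [-0.4, 0.1, -0.1]
grip_width: 85.4
```

```bash
cat > plate.py <<'E'
from h import *
w=arm.snapshot("wrist");import sys;cv2.imwrite("pics/"+sys.argv[1],w["pixels"])
g=cv2.cvtColor(w["pixels"],6)
m=(g>int(sys.argv[2])).astype(np.uint8); m=cv2.morphologyEx(m,cv2.MORPH_OPEN,np.ones((5,5)))
cs=sorted(cv2.findContours(m,0,2)[0],key=cv2.contourArea)[-4:]
for c in cs:
    h=cv2.convexHull(c);p=cv2.approxPolyDP(h,4,True)[:,0]
    print(cv2.contourArea(c),[(x.tolist(),onz(w,*x,4)[:2].round(1).tolist()) for x in p])
E
python3 plate.py p1.png 150
python3 - <<'E'
from h import *
st=arm.read_state();M=R.from_rotvec(st["tcp_rot"]).as_matrix();print(M.round(3),st["tcp_pos"],st["joints"])
E
```

```text
1151.0 [([443, 125], [633.2, -381.5]), ([453, 135], [643.6, -399.1]), ([453, 148], [640.4, -416.7]), ([445, 159], [627.0, -428.5]), ([427, 163], [601.9, -425.9]), ([416, 152], [590.6, -405.6]), ([416, 140], [594.3, -389.4]), ([425, 128], [609.3, -377.5])]
1275.5 [([596, 327], [821.1, -808.5]), ([546, 333], [737.6, -794.5]), ([534, 319], [720.3, -756.1]), ([534, 310], [722.0, -736.4]), ([586, 303], [806.2, -749.4])]
1637.5 [([19, 48], [149.3, -117.1]), ([45, 85], [153.0, -163.8]), ([0, 103], [81.9, -162.9]), ([0, 48], [126.7, -109.3])]
9859.5 [([364, 72], [550.4, -283.8]), ([375, 82], [560.5, -299.8]), ([373, 168], [527.8, -408.3]), ([361, 178], [507.5, -416.9]), ([277, 180], [391.5, -380.5]), ([268, 76], [432.4, -248.3])]
[[ 0.324  0.946 -0.007]
 [ 0.946 -0.324 -0.003]
 [-0.005 -0.006 -1.   ]] [ 462.70146436 -378.7849633   253.04966064] [-0.77702423  0.19482736  1.20709559 -0.00702113  1.74287806 -0.44855498]
```

View pics/p1.png

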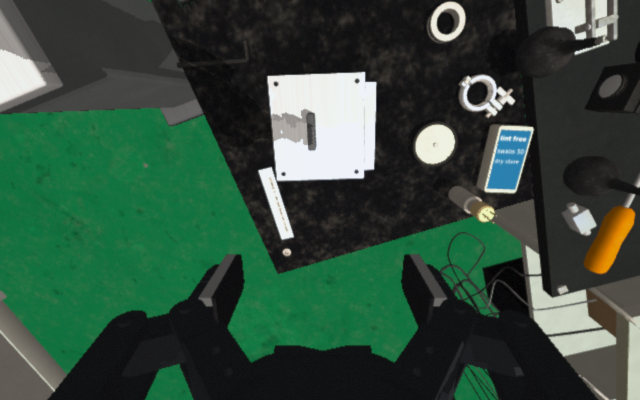

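Plate seen with rear corners (268,76), (277,180), nose corners (375,82), (373,168), bar at (311,131), hex key at (225,55). Clear around it. Yaw is about -0.298.

```bash
python3 -m pendant '[[[23,-8,20,0,0,-0.032],[23.7,-8,30,0,0,0],[0,0,40,0,0,0],[0,0,35,0,0,0],[0,0,18,0,0,0],[0,0,0,0,0,0],[0,0,0,0,0,0]]]'
python3 plate.py p2.png 150
python3 - <<'E'
from h import *
w=arm.snapshot("wrist")
g=cv2.cvtColor(w["pixels"],6);m=g>150
n,l,s,c=cv2.connectedComponentsWithStats(((g<90)).astype(np.uint8))
for i in range(1,n):
    if s[i][4]>250 and abs(c[i][0]-320)<150 and s[i][4]<20000:print(s[i],c[i],onz(w,*c[i],34))
print(proj(w,[462.8,-329.5,34]),arm.read_state()["tcp_pos"],rel([462.8,-329.5,8])[0])
E
```

```text
time_s: 16.15
tcp_pos: [462.6, -331.3, 113.4]
tcp_rot: [2.525, 1.862, -0.01]
wrist_force: [0.1, 0.3, 0.9]
grip_width: 85.2
1548.5 [([245, 242], [373.4, -357.4]), ([262, 239], [391.0, -359.3]), ([288, 326], [379.0, -471.1]), ([274, 327], [363.4, -467.7])]
2167.5 [([520, 198], [641.5, -391.1]), ([525, 217], [644.7, -412.6]), ([512, 236], [631.0, -430.0]), ([485, 242], [604.5, -428.8]), ([473, 235], [593.9, -417.3]), ([470, 216], [593.6, -395.7]), ([483, 198], [607.8, -380.7]), ([498, 192], [622.0, -378.8])]
2318.0 [([557, 21], [679.2, -250.0]), ([564, 45], [684.1, -268.9]), ([556, 62], [677.6, -279.7]), ([538, 74], [663.2, -284.6]), ([520, 72], [649.2, -278.7]), ([512, 60], [643.6, -267.7]), ([519, 31], [650.5, -248.3]), ([537, 18], [664.4, -243.4])]
16957.0 [([418, 129], [560.6, -299.1]), ([406, 245], [527.7, -408.7]), ([391, 256], [510.5, -416.6]), ([270, 256], [391.7, -380.0]), ([263, 116], [434.9, -248.8]), ([403, 115], [550.5, -283.7])]
[316 169  12  56 316] [320.57278481 184.67405063] [ 467.02087643 -314.24139387   34.        ]
[321.1718393  202.66129927] [ 462.67150939 -331.44519147  113.76570488] [  2.71437947  -0.48657014 105.74771866]
```

```bash
python3 -m pendant '[[[2.5,-0.5,20,0,0,0],[0,0,35,0,0,0],[0,0,25,0,0,0],[0,0,15,0,0,0],[0,0,9,0,0,0],[0,0,0,0,0,0],[0,0,0,0,0,0]]]'
python3 -m pendant '[[[0,0,0,0,0,0],[0,0,0,0,0,0],[0,0,0,0,0,0],[0,0,0,0,0,0],[0,0,0,0,0,0],[0,0,0,0,0,0],[0,0,0,0,0,0],[0,0,0,0,0,0]]]' 255 100
```

```text
time_s: 17.12
tcp_pos: [462.2, -329.2, 8.9]
tcp_rot: [2.526, 1.862, -0.01]
wrist_force: [0.3, -0.8, 0.1]
grip_width: 85.3
time_s: 18.12
tcp_pos: [461.7, -328.7, 8.0]
tcp_rot: [2.527, 1.863, -0.01]
wrist_force: [-0.3, 0.8, 2.8]
grip_width: 8.2
```

```bash
python3 -m pendant '[[[0,0,-10,0,0,0],[0,0,-20,0,0,0],[0,0,-40,0,0,0],[0,0,-50,0,0,0],[0,0,-50,0,0,0],[0,0,-50,0,0,0],[0,0,-20,0,0,0],[0,0,0,0,0,0]]]'
cat > pt.py <<'E'
from h import *
import sys
w=arm.snapshot("wrist");cv2.imwrite("pics/"+sys.argv[1],w["pixels"]);st=arm.read_state();M=R.from_rotvec(st["tcp_rot"]).as_matrix()
g=cv2.cvtColor(w["pixels"],6)
m=cv2.morphologyEx((g>130).astype(np.uint8),cv2.MORPH_OPEN,np.ones((5,5)))
cs=sorted(cv2.findContours(m,0,2)[0],key=cv2.contourArea)[-2:]
def ontool(u,v,zt):   # point on the plane tool z = zt, in tool coordinates
    o,d=ray(w,u,v);o=M.T@(o-st["tcp_pos"]);d=M.T@d;return (o+d*(zt-o[2])/d[2])
for c in cs:
    p=cv2.approxPolyDP(cv2.convexHull(c),4,True)[:,0]
    print(cv2.contourArea(c),[(x.tolist(),ontool(*x,4)[:2].round(1).tolist()) for x in p])
print(st["tcp_pos"],st["wrist_force"],st["torque"],M.round(3).tolist())
E
python3 pt.py q1.png
```

```text
time_s: 19.12
tcp_pos: [463.1, -327.7, 249.6]
tcp_rot: [2.525, 1.861, -0.01]
wrist_force: [0.1, -1.1, -3.8]
grip_width: 8.1
4015.5 [([2, 13], [120.5, -144.6]), ([62, 114], [76.5, -130.7]), ([0, 136], [65.6, -166.1])]
35368.0 [([515, 141], [63.0, 102.5]), ([453, 316], [-50.9, 87.4]), ([236, 288], [-28.6, -53.3]), ([218, 132], [67.6, -52.9]), ([461, 131], [68.2, 73.2]), ([509, 135], [66.1, 98.7])]
[ 462.46776648 -327.21045998  247.36175665] [ 0.67893889 -0.13719335 -2.33010669] [ 0.03411264  0.00539777 -0.05061297] [[0.296, 0.955, -0.005], [0.955, -0.296, -0.005], [-0.006, -0.003, -1.0]]
```

```bash
python3 -m pendant '[[[0,-15,-15,0,0,0],[0,-30,-20,0,0,0],[0,-15,-15,0,0,0],[0,0,0,0,0,-0.1364],[0,0,0,0,0,-0.1364],[0,0,0,0,0,-0.1364],[0,0,0,0,0,-0.1364],[0,0,0,0,0,0]]]'
python3 -m pendant '[[[20,5,0,0,0,0],[40,10,0,0,0,0],[48,12,0,0,0,0],[48,12,0,0,0,0],[48,12,0,0,0,0],[48,12,0,0,0,0],[48,12,0,0,0,0],[48,12,0,0,0,0]]]'
python3 -m pendant '[[[48,12,0,0,0,0],[48,12,0,0,0,0],[48,12,0,0,0,0],[32,8,0,0,0,0],[12,3,0,0,0,0],[0,0,0,0,0,0]]]'
python3 - <<'E'
from h import *
st=arm.read_state();M=R.from_rotvec(st["tcp_rot"]).as_matrix();print(st["tcp_pos"],np.arctan2(M[1,1],M[0,1]),M[2],rel([455.5,243.6,130])[0])
E
```

```text
time_s: 20.18
tcp_pos: [405.2, -309.2, 297.7]
tcp_rot: [-1.935, -2.474, 0.011]
wrist_force: [0.4, -0.3, -3.5]
grip_width: 8.0
time_s: 21.18
tcp_pos: [404.4, 51.7, 296.3]
tcp_rot: [-1.934, -2.475, 0.009]
wrist_force: [1.6, -0.4, -2.8]
grip_width: 8.4
time_s: 21.92
tcp_pos: [404.9, 243.5, 295.0]
tcp_rot: [-1.932, -2.477, 0.012]
wrist_force: [-0.8, -0.2, -3.1]
grip_width: 8.0
[404.86389678 243.4548969  295.01280431] 0.24586466834321946 [-0.00420372 -0.00645994 -0.9999703 ] [-11.49139844  50.21360082 164.74162693]
```

```bash
python3 -m pendant '[[[-5,15,20,0.0635,0.004,0],[-6.5,20,40,0,0,0],[0,0,50,0,0,0],[0,0,45,0,0,0],[0,0,30,0,0,0],[0,0,9,0,0,0],[0,0,0,0,0,0],[0,0,0,0,0,0]]]'
python3 pt.py q2.png
python3 - <<'E'
from h import *
print(rel([455.5,243.6,76])[0])
E
```

```text
time_s: 22.92
tcp_pos: [431.8, 237.7, 102.2]
tcp_rot: [-1.908, -2.443, 0.079]
wrist_force: [-0.1, -0.1, -2.3]
grip_width: 8.3
15156.0 [([633, 131], [68.6, 158.4]), ([573, 301], [-36.6, 158.6]), ([558, 305], [-39.7, 149.9]), ([486, 300], [-35.8, 103.2]), ([518, 152], [57.9, 102.1]), ([618, 127], [70.6, 150.1])]
35006.0 [([483, 153], [57.3, 83.8]), ([453, 316], [-48.4, 84.3]), ([236, 288], [-26.8, -54.1]), ([219, 131], [68.6, -53.2]), ([461, 131], [68.6, 70.5])]
[431.75053268 237.84626025 102.11091414] [-0.37390617 -0.02063755 -1.85125216] [ 0.00724643 -0.0665462   0.02643797] [[-0.242, 0.968, -0.064], [0.97, 0.242, -0.015], [0.001, -0.065, -0.998]]
[-0.1886821  26.09111443 24.45691525]
```

View pics/q2.png

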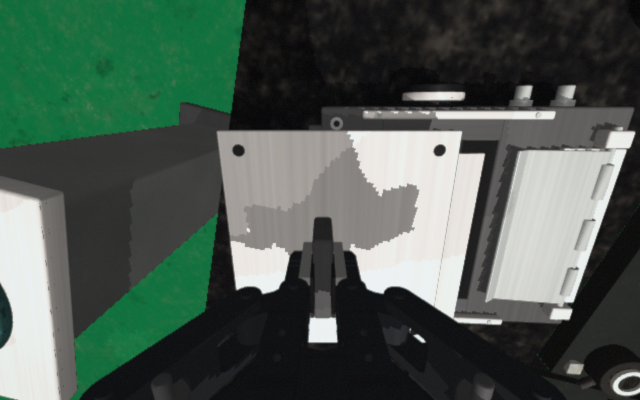

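Plate edge runs (219,131)–(461,131), parallel to the +y rail (364,115)–(555,115); nose corner at (483,153), leaf lip from (518,152) to (487,300), not yet reached. Compute the gap.

```bash
cat > al.py <<'E'
from h import *
import sys
w=arm.snapshot("wrist");cv2.imwrite("pics/"+sys.argv[1],w["pixels"]);st=arm.read_state();M=R.from_rotvec(st["tcp_rot"]).as_matrix();t=st["tcp_pos"]
g=cv2.cvtColor(w["pixels"],6).astype(int)
def tool(p):return M.T@(np.asarray(p)-t)
def ontool(u,v,zt):
    o,d=ray(w,u,v);o=M.T@(o-t);d=M.T@d;return (o+d*(zt-o[2])/d[2])
E
cat > a1.py <<'E'
exec(open("al.py").read())
A=[]
for u in range(375,545,10):
    r=np.where(g[100:128,u]>180)[0]
    if len(r): A.append((u,100+r.min(),100+r.max()))
A=np.array(A);print(A[::4].tolist())
for k,n,z in((1,"outer top",66),(2,"inner top",66)):
    P=np.array([onz(w,u+0.,v,z)[:2] for u,v in A[:,[0,k]]]);vx,vy,x,y=cv2.fitLine(P.astype(np.float32),cv2.DIST_HUBER,0,.01,.01).ravel();print(n,"yaw",np.arctan(vy/vx),x,y,"tool",tool([x,y,66]))
ty=np.arctan2(M[1,1],M[0,1]);print("tool yaw",ty)
for n,u,v,zt in(("edgeA",230,131,4),("edgeB",455,131,4),("nose",483,153,6),("rear",228,210,4)):print(n,ontool(u,v,zt))
for n,u,v,z in(("rail start",363,115,66),("rail end",555,115,66),("lip+",518,152,68),("lip-",487,300,68),("screw",336.5,124,60)):
    p=onz(w,u,v,z);print(n,p,tool(p))
E
python3 a1.py q3.png
```

```text
[[425, 112, 113], [465, 112, 118], [505, 112, 118]]
outer top yaw 0.24706993 498.9763 334.22552 tool [77.11348398 90.89867989 30.04661301]
inner top yaw 0.2230629 504.71188 332.4626 tool [74.01325246 96.02486373 29.70629357]
tool yaw 0.2448043955493229
edgeA [ 68.58905818 -47.49897265   4.        ]
edgeB [68.61595919 67.63281315  4.        ]
nose [57.00213365 85.24577209  6.        ]
rear [ 25.24742957 -53.27831682   4.        ]
rail start [434.81498158 316.24836025  66.        ] [75.21948313 24.43754547 34.42634394]
rail end [542.45491366 343.47055489  66.        ] [ 75.54736458 135.22545705  27.12333077]
lip+ [530.99832013 318.55000524  68.        ] [ 54.14719894 117.97613328  26.23954889]
lip- [559.03219086 214.30640268  68.        ] [-53.78269697 119.90481805  26.0290116 ]
screw [420.62200375 306.73962561  60.        ] [69.42871558  8.79261871 41.4662255 ]
```

```bash
python3 -m pendant '[[[0.7,10,0,0,0,0.002],[0,14,0,0,0,0],[0,6,0,0,0,0],[0,0,8,0,0,0],[0,0,9,0,0,0],[0,0,5,0,0,0],[0,0,0,0,0,0],[0,0,0,0,0,0]]]'
cat > a2.py <<'E'
exec(open("al.py").read())
print(t,st["wrist_force"],M[2])
# edge of plate, rail and nose/lip transitions printed as bright runs
def runs(a,thr=150,off=0):
    d=np.diff(np.r_[0,(a>thr).astype(int),0]);return [(int(i)+off,int(j)+off-1) for i,j in zip(np.where(d==1)[0],np.where(d==-1)[0]) if j-i>1]
for u in (400,430,450): print("col",u,runs(g[80:200,u],150,80))
for v in (180,220,260): print("row",v,runs(g[v,380:640],150,380))
E
python3 a2.py q4.png
```

```text
time_s: 24.02
tcp_pos: [457.8, 245.1, 76.2]
tcp_rot: [-1.909, -2.44, 0.084]
wrist_force: [0.6, -0.6, -1.9]
grip_width: 8.4
[457.92326276 245.16085863  76.38116001] [-0.0809276   0.51926834 -2.36981072] [ 2.88126809e-04 -6.86594610e-02 -9.97640113e-01]
col 400 [(92, 100), (114, 122), (131, 187)]
col 430 [(92, 100), (114, 122), (131, 199)]
col 450 [(114, 122), (131, 199)]
row 180 [(380, 479), (491, 589), (593, 612)]
row 220 [(416, 471), (483, 598)]
row 260 [(380, 464), (475, 563), (566, 584)]
```

```bash
python3 -m pendant '[[[0,0,0.8,0,0,0],[0,0,0,0,0,0]]]'
python3 -m pendant '[[[0,0,0.8,0,0,0],[0,0,0,0,0,0]]]'
```

```text
time_s: 24.32
tcp_pos: [457.8, 245.1, 75.3]
tcp_rot: [-1.909, -2.44, 0.084]
wrist_force: [-0.2, 0.3, -1.9]
grip_width: 8.4
time_s: 24.58
tcp_pos: [457.6, 245.0, 74.3]
tcp_rot: [-1.909, -2.439, 0.085]
wrist_force: [0.7, -0.6, -3.3]
grip_width: 8.0
```

```bash
python3 -m pendant '[[[0,4,-0.27,0,0,0],[0,4,-0.27,0,0,0],[0,4,-0.27,0,0,0],[0,0,0,0,0,0]]]'
python3 a2.py q5.png
```

```text
time_s: 25.08
tcp_pos: [469.7, 248.0, 74.3]
tcp_rot: [-1.909, -2.439, 0.085]
wrist_force: [0.1, 0.3, -2.6]
grip_width: 8.2
[469.52712344 247.93814576  74.31696782] [ 0.27843146  0.5391497  -2.23321233] [ 1.15529673e-04 -6.94763665e-02 -9.97583591e-01]
col 400 [(92, 100), (114, 122), (131, 187)]
col 430 [(114, 122), (131, 199)]
col 450 [(114, 122), (131, 199)]
row 180 [(380, 461), (469, 567), (571, 591)]
row 220 [(415, 457), (462, 578)]
row 260 [(380, 451), (455, 544), (547, 565)]
```

The leaf lip (col 462) now lies over the fixed nose line (col 471), so the nose is under it. Slide on.

```bash
python3 -m pendant '[[[0,4,-0.27,0,0,0],[0,4,-0.27,0,0,0],[0,3,-0.2,0,0,0],[0,0,0,0,0,0]]]'
python3 -m pendant '[[[0,3,-0.2,0,0,0],[0,3,-0.2,0,0,0],[0,0,0,0,0,0]]]'
python3 a2.py q6.png
```

```text
time_s: 25.62
tcp_pos: [480.4, 250.6, 74.2]
tcp_rot: [-1.909, -2.44, 0.084]
wrist_force: [0.2, 0.4, -3.6]
grip_width: 8.3
time_s: 26.0
tcp_pos: [486.4, 252.1, 74.2]
tcp_rot: [-1.909, -2.44, 0.084]
wrist_force: [0.5, -0.5, -3.0]
grip_width: 8.2
[486.34790102 252.15475045  74.29942849] [ 0.2206293   0.8139171  -3.92264029] [ 2.97134319e-04 -6.84790955e-02 -9.97652507e-01]
col 400 [(114, 122), (131, 186)]
col 430 [(114, 122), (131, 183), (186, 194)]
col 450 [(86, 99), (114, 122), (131, 199)]
row 180 [(380, 431), (438, 533), (536, 556)]
row 220 [(413, 425), (433, 545)]
row 260 [(380, 423), (427, 534)]
```

```bash
python3 -m pendant '[[[0,2,-0.13,0,0,0],[0,2,-0.13,0,0,0],[0,0,0,0,0,0]]]'
python3 -m pendant '[[[0,1,-0.07,0,0,0],[0,0,0,0,0,0]]]'
python3 -m pendant '[[[0,1,-0.07,0,0,0],[0,0,0,0,0,0]]]'
python3 -m pendant '[[[0,1,-0.07,0,0,0],[0,0,0,0,0,0]]]'
```

```text
time_s: 26.42
tcp_pos: [489.3, 252.8, 74.3]
tcp_rot: [-1.908, -2.439, 0.087]
wrist_force: [-3.3, -1.3, -1.6]
grip_width: 8.3
time_s: 26.68
tcp_pos: [489.3, 252.8, 74.3]
tcp_rot: [-1.907, -2.438, 0.089]
wrist_force: [-6.2, -2.2, -0.7]
grip_width: 8.2
time_s: 26.92
tcp_pos: [489.3, 252.8, 74.4]
tcp_rot: [-1.906, -2.437, 0.092]
wrist_force: [-8.7, -2.6, 1.1]
grip_width: 8.0
time_s: 27.18
tcp_pos: [489.3, 252.8, 74.5]
tcp_rot: [-1.905, -2.436, 0.095]
wrist_force: [-11.4, -3.5, 3.7]
grip_width: 8.2
```

```bash
python3 -m pendant '[[[0,-0.7,1.6,-0.0172,0,0],[0,-0.6,1.6,-0.0172,0,0],[0,-0.6,1.6,-0.0172,0,0],[0,-0.5,1.6,-0.0172,0,0],[0,0,0,0,0,0],[0,0,0,0,0,0]]]'
python3 a2.py q7.png; python3 -c "
from h import *
print(arm.read_state()['torque'])"
```

```text
time_s: 27.92
tcp_pos: [488.7, 252.7, 68.6]
tcp_rot: [-1.934, -2.473, 0.005]
wrist_force: [-5.6, -1.7, 1.2]
grip_width: 8.3
[488.68909212 252.69259992  68.56302551] [-5.95337637 -2.76228135  1.74845269] [-1.86493299e-04 -3.73835483e-03 -9.99992995e-01]
col 400 [(114, 123), (131, 185)]
col 430 [(114, 123), (131, 156)]
col 450 [(84, 97), (114, 122), (131, 199)]
row 180 [(380, 425), (433, 526), (529, 547)]
row 220 [(404, 420), (428, 536)]
row 260 [(380, 418), (423, 526)]
[-0.52734659  1.11689761  0.10734173]
```

```bash
for i in 1; do python3 -m pendant '[[[0,0,1,0,0,0],[0,0,0,0,0,0]]]'; done
python3 -m pendant '[[[0,0,1,0,0,0],[0,0,0,0,0,0]]]'
python3 -m pendant '[[[0,0,1,0,0,0],[0,0,0,0,0,0]]]'
python3 -m pendant '[[[0,0,1,0,0,0],[0,0,0,0,0,0]]]'
```

```text
time_s: 28.22
tcp_pos: [488.6, 252.7, 68.2]
tcp_rot: [-1.934, -2.473, 0.005]
wrist_force: [-8.5, -3.1, 4.9]
grip_width: 8.3
time_s: 28.48
tcp_pos: [488.6, 252.7, 68.0]
tcp_rot: [-1.934, -2.473, 0.005]
wrist_force: [-11.2, -2.0, 7.8]
grip_width: 8.2
time_s: 28.72
tcp_pos: [488.6, 252.7, 68.0]
tcp_rot: [-1.934, -2.473, 0.004]
wrist_force: [-12.2, -4.0, 11.5]
grip_width: 8.2
time_s: 28.98
tcp_pos: [488.6, 252.7, 67.9]
tcp_rot: [-1.934, -2.474, 0.004]
wrist_force: [-13.8, -4.9, 15.4]
grip_width: 8.1
```

```bash
cat > a3.py <<'E'
exec(open("al.py").read())
print(M[2],t,st["wrist_force"],st["torque"])
for v in(115,117,119):
    r=np.where(g[v,200:640]>150)[0]+200; d=np.split(r,np.where(np.diff(r)>4)[0]+1); print(v,[(int(k[0]),int(k[-1])) for k in d if len(k)>8])
    for k in d:
        if len(k)>60:
            for u in(k[0],k[-1]): p=onz(w,u,v,66);print("   railend tool",tool(p).round(1))
for v in(160,200):
    r=np.where(g[v,150:330]>150)[0]+150; print("rear",r[0],ontool(r[0],v,4).round(1))
E
python3 a3.py q8.png
```

```text
[-4.01273459e-04 -2.98376323e-03 -9.99995468e-01] [488.61878614 252.72987529  67.96244479] [-14.00864018  -5.1039196   15.46398773] [-1.09932854  1.98876542  0.05533198]
115 [(251, 473)]
   railend tool [ 76.6 -35.8   2. ]
   railend tool [76.7 74.   1.7]
117 [(250, 266), (272, 472)]
   railend tool [ 75.7 -25.4   2. ]
   railend tool [75.7 73.6  1.7]
119 [(251, 266), (273, 472)]
   railend tool [ 74.7 -25.    2. ]
   railend tool [74.8 73.8  1.7]
rear 221 [ 53.7 -54.    4. ]
rear 226 [ 31.3 -53.8   4. ]
```

```bash
python3 -m pendant '[[[0,0,0,0,0,0],[0,0,0,0,0,0],[0,0,0,0,0,0]]]' && python3 -c "
from station import arm
print(arm.job_done())"
```

```text
time_s: 29.4
tcp_pos: [488.6, 252.7, 67.9]
tcp_rot: [-1.934, -2.474, 0.004]
wrist_force: [-13.7, -4.5, 16.4]
grip_width: 8.5
the job is handed in; nothing more can be done
None
```

The job is handed in at 29.4 s of the 72 s allowed. The ball is on its seat in the well, and the cover is slid in under the leaf against its stop and held pressed flat. The interface gave no verdict, so this rests on my own checks.

**Ball:** I lowered it until it touched the seat, opened the fingers and lifted away. The picture taken then showed it about 1 px from where it should be. I could not see it again once the cover was on.

**Cover:**
- **Insertion:** I slid it in with the nose tilted slightly down. The leaf lip crossed over the nose line with no rise in force, until a firm stop.
- **Position at the stop:** The rail ends put the gripper at cell x = -13.3 mm, where home is -13.5 mm, so the nose is on the stop. The cruder estimate from the leaf lip gave the nose at about 70 mm instead of 73, which is still within the 5 mm allowed.
- **Pressed flat:** The gripper height of 67.9 mm matches the plate lying on the deck. At hand-in it was pressing down with about 16 N and pushing against the stop with about 14 N. The tilt against the pose it was picked up in was at most about 0.006 rad.

**Not confirmed:**
- **Sideways position:** The gap between the plate and the +y rail measured 5–6 mm instead of 3 mm, so the plate may sit against the other rail.
- **Plunger and leaf:** Neither could be measured directly. I inferred the plunger from the plate being flat and the leaf from the low insertion forces.

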